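Load the tongued block into the drilling jig and lock it

ROBOT

A 7-joint arm with a two-finger parallel gripper is mounted at the origin on the work surface. World frame = base frame: x ahead of the robot, y to its left, z up, the work surface at z = 0. Lengths are in m, angles in rad, forces in N, time in s.
With the tool pointing down it reaches from about 0.4 to 0.875 m from the base axis. Payload 19.3 kg.
Tool frame: the origin (TCP) lies at the very end of the fingers, on their centre line; the grasp point (between the pads) lies 19 mm behind it; z points along the fingers, y is the line along which they close (so a half turn about z gives the same grasp; the last joint's range is limited). The gripper opens to 85 mm and grips with 20 to 120 N. Pads are 22 mm wide; open, the fingers measure 114 mm over their backs; the gripper's body (76 mm by 85 mm) begins 54 mm behind the grasp point. The pads swing forward as they close: fully open they stand 13 mm farther back than shut.
Start: joints at [-1.321, 0.521, -0.036, 1.599, 0.021, 1.021, -0.113], TCP at [0.197, 0.593, 0.231] pointing down, gripper open.
Joint ranges: [-2.91, 2.91], [-0.3, 2.13], [-1.5, 1.42], [0.17, 2.43], [-1.26, 4.41], [0.16, 1.93], [-2.52, 2.52]. Speed limits (rad/s): [1.89, 1.89, 2.39, 2.39, 3.01, 3.01, 3.01].

INTERFACE

Orientations are given as a unit quaternion [w, x, y, z].
In Python, from bench import env, imaging gives the robot as it stands.
- The arm moves only by the tool send_rows, never from a script. Its argument "rows" is a list of rows, each an object with "fingers": the gripper command: -1 is shut, 1 is fully open, values between are in proportion; "dp": the shift along the tool's x, y, z in units of 400 mm (1.0 is 400 mm), a list of three; "turn": the turn, a rotation vector about the tool's x, y, z in units of 90 degrees (1.0 is 90 degrees), a list of three. In form: [{"fingers": fingers, "dp": [x, y, z], "turn": [rx, ry, rz]}, ...]. A call has 1 to 5 rows; each row is the pose to reach, as a shift and turn from the pose commanded when the call began, along the tool's axes at that moment; what a row does not reach only later rows make up. A row lasts 1/8 s, in which the tool goes at most 62.5 mm and 10.7 degrees, less where a joint would pass 70% of its speed; a pose out of reach is approached as far as the arm can. A call with a number of a shift or a turn outside -1 to 1 is refused whole. A call with a gripper value outside its range is refused whole. The fingers move at their own pace and stop on an object; "newtons" is the grip in N (left out, the last holds). Time passes only in rows, so rows that repeat a pose let the fingers close. It gives the time, the measured TCP pose, the force, the opening and the grip force at its end, in the units of the state.
- env.observe(): the state, without advancing time (a new reading comes with each control period).
- imaging.capture(name): name is "side" or "top" or "wrist"; returns (picture, depth): 384x512x3 uint8, blue, green, red; 384x512 float32, m along the optical axis (not along the pixel's ray), 0 where there is no reading.
- imaging.camera_info(name): a dict with "K" (3x3 intrinsics, pixels), "D" ([k1, k2, p1, p2, k3] as OpenCV has them; the pictures are not rectified), "extrinsics" (4x4, takes a point from world to camera coordinates). Camera axes: x right, y up, looking along -z (the intrinsics and any distortion apply to the point x, -y, -z); pixel columns grow to the right and rows downward; lengths in m; the calibration is good to about 2 mm. A picture is of the moment at which its call begins: read the wrist's pose just before it. camera_info takes no time and is no camera call; for the wrist camera it gives the pose at the moment of the call.
- env.job_done(): hands the job in; it is judged then, once.
Trained networks look in the newest picture that a camera, given by its name, has taken for a name from the list of things; names that differ only in an ending like _2 or _b are one class to them, and where a whole thing is asked for, a point or a joint stands for the part that bears it (a point fixed in the world has none). Each returns a list of dicts, best first, with "conf" (0 to 1); they miss things now and then, are a little off and sometimes report something else, mostly with a low value. They report only what shows in the picture. A call takes as long as a camera call. They do not tell look-alikes from the thing itself.
- imaging.spot_in(camera, target): "centre" ([column, row] in pixels, amid what is visible of it).
- imaging.regions_of(camera, target): "mask" (384x512 bool, what is visible of it) and "centre" ([column, row] in pixels, amid what is visible of it).
The state is a dict: "time": time; "joint_positions": joint angles; "dq": joint speeds; "joint_efforts": joint torques, N m; "ee_pos": TCP position; "ee_rot": TCP orientation; "force": force on the tool from outside, world axes, zero at the start; "wrist_torque": the same for the moment, N m; "width": finger opening in m; "finger_force": force on a finger pad.
Only numpy, scipy, OpenCV 4.12 (cv2) and the standard library are available. Lean on these libraries where they do the work, as an engineer would, in place of code of your own. Each camera call takes 0.05 s, during which the arm holds its last target. There are 200 camera calls.

TASK

Lower the pale tongued block into the matching pocket of the drilling jig, without dropping it, so that it sits fully home, flat and square. Then turn the jig's orange lock collar until its hold-down arm lies over the block and its white pointer meets the red locked mark, and let go. Leave everything else on the bench where it is.

Things in the scene. Friction and masses are not known exactly. Their poses are not given: they have to be found in the camera images.
- block: Pale wooden work piece: a wide part, 70 (x) by 46 (y) mm, with a tongue on one end that runs 33 mm further along +x and is 22 mm wide; all 40 mm high, about 120 g. Origin: centre of the underside of the wide part; x points to the tongue, z up. Lies flat on the bench at the start; its place may be swapped with the offcut's.
- jig: Drilling jig, screwed down: aluminium base 12 mm thick, from 150 mm behind (-x) to 85 mm ahead of its origin, 120 mm wide, with grey pocket walls (14 mm thick, tops 28 mm above the bench) and an orange lock collar whose axis is 95 mm behind the origin. Origin: on the bench under the pocket's centre; x towards the tongue slot. Red locked mark on the base, behind the collar on the centre line.
- pocket (a point): Centre of the pocket's floor, 12 mm above the bench, axes as the jig's. The block's origin belongs here, its x along this x, z up. The pocket has the block's outline with 1.5 mm clearance a side, walls 16 mm high with 4 mm chamfered rims; the tongue slot is open at its +x end. A seated block stands 24 mm proud of the walls.
- collar_grip (a point): On the lock collar's axis, at mid-height of the fin on its top, 75 mm above the bench. Fin 44 mm long (x), 14 mm thick (y), from 64 to 86 mm above the bench. Turns with the collar: x points along the hold-down arm. Collar radius 21 mm, 27 mm at the foot; a white pointer lug on the foot points away from the arm (-x).
- holder_tip (a point): End of the collar's hold-down arm, 80 mm from the collar's axis, at mid-height, 59 mm above the bench. The arm is 16 mm wide and 10 mm thick; its underside passes 2 mm over a seated block, so it strikes a block that is not home.
- collar (a joint): Angle of the lock collar, rad. 0 = locked: arm along the pocket's +x, over the block, pointer on the red mark. Positive = counter-clockwise from above (arm swung to the pocket's +y side). Starts open at 1.0 to 1.5 and is turned clockwise to lock; it can overrun the mark to -0.6. Friction (about 0.12 N m) holds it where it is left.
- offcut: Dark wood plain offcut, 95 x 46 x 40 mm, not needed; leave alone. Origin: centre of its underside.
- battery: Black tool battery, 85 x 72 mm, 53 mm high; leave alone. Origin: centre of its underside.
- spray: Standing spray can, 60 mm across, 150 mm high; leave alone. Origin: centre of its underside.
- roll: Yellow sandpaper roll standing on end, 70 mm across, 115 mm high; leave alone. Origin: centre of its underside.
- drill: Green cordless drill standing on its battery foot at the left, about 210 mm high; leave alone. Origin: centre of its underside.
Things that resemble listed ones, but are neither listed nor needed, are in the scene too. Several things look just like the block: the one meant starts nearest to the robot's base.

How it is judged:
By the outcome, as a careful person would: the job done as asked, in the order asked, and still so for the second after the job is handed in, with the robot touching nothing.
It also fails if it takes over 51 s, if anything falls off the work surface, if the arm or the gripper's body presses on something with over 40 N, if the wrist force passes 120 N, or if a joint passes its speed limit or range.

## Working session

There is one attempt and no reset: what is moved stays moved. The work goes in short steps, Python scripts to look and compute and a tool call to move; the robot and the scene stay as the last step left them, time stands still between calls to the robot, and variables do not carry over. Pictures are saved under pics/ and viewed, at most 10 in all, crops included, and the job is handed in when it is done.

Besides the shell and the picture viewer there is one more tool, called after ">>>" in YAML: its name, and indented under it one key for each argument. send_rows: Moves the arm, as the interface text tells. Its arguments: {"type":"object","properties":{"rows":{"type":"array","items":{"type":"object","properties":{"fingers":{"type":"number"},"dp":{"type":"array","items":{"type":"number"}},"turn":{"type":"array","items":{"type":"number"}}}}},"newtons":{"type":"number"}},"required":["rows"]}

```bash
mkdir -p pics; cat > h.py <<'E'
import numpy as np, cv2
from bench import env, imaging
def world(name, px, depth, info=None):
    """pixels Nx2, depth N -> world Nx3"""
    i=info or imaging.camera_info(name); K=np.array(i["K"]);D=np.array(i["D"]);E=np.array(i["extrinsics"])
    u=cv2.undistortPoints(np.array(px,float).reshape(-1,1,2),K,D).reshape(-1,2)
    d=np.array(depth).reshape(-1,1)
    c=np.hstack([u[:,:1]*d,-u[:,1:]*d,-d])
    return (c-E[:3,3])@E[:3,:3]
def cloud(name,mask,depth,info=None):
    v,u=np.nonzero(mask&(depth>0)); return world(name,np.c_[u,v],depth[v,u],info)
E
python3 - <<'E'
from h import *
s=env.observe(); print(s)
for n in ("top","side"):
    p,d=imaging.capture(n); cv2.imwrite(f"pics/{n}0.png",p); np.save(f"{n}_d.npy",d)
    print(n,imaging.camera_info(n)["extrinsics"])
    for t in ("block","jig","collar_grip","offcut","drill","spray","roll","battery"):
        for r in imaging.regions_of(n,t):
            w=cloud(n,r["mask"],d)
            if len(w): print(n,t,round(r["conf"],2),np.round(r["centre"]),len(w),np.round(np.median(w,0),3),np.round(np.percentile(w,[2,98],axis=0),3).tolist())
E
```

```text
{'time': 0.0, 'joint_positions': array([-1.32119152,  0.52200306, -0.0363251 ,  1.59996828,  0.02119395,
        1.0210706 , -0.11281012]), 'dq': array([ 6.12649419e-04, -2.81742121e-04,  1.38194700e-03,  1.97635562e-03,
        9.79710617e-05, -3.57896622e-04,  8.18430085e-08]), 'joint_efforts': array([ 5.74578426e-04, -9.27108836e+01,  1.97993517e+00, -3.69928551e+01,
        1.77953881e-02,  8.22471105e-03,  2.51480671e-06]), 'ee_pos': array([0.19642346, 0.59300681, 0.23074679]), 'ee_rot': array([-5.00538220e-05,  1.59234658e-01,  9.87240619e-01, -5.29925049e-04]), 'force': array([0.29792946, 0.42762913, 0.2995517 ]), 'wrist_torque': array([ 0.00350498, -0.03328894, -0.02793608]), 'finger_force': 0.0, 'width': 0.08563376192742124}
top [[-0.00612407 -0.99985968  0.01559248 -0.04164753]
 [ 0.99355577 -0.00431918  0.11326202 -0.5549866 ]
 [-0.11317878  0.01618562  0.9934428  -1.71526206]
 [ 0.          0.          0.          1.        ]]
top block 0.84 [166. 191.] 270 [0.56  0.328 0.039] [[0.533, 0.282, 0.0], [0.592, 0.375, 0.048]]
top block 0.7 [395. 257.] 269 [ 0.301 -0.575  0.039
[... 1792 characters left out ...]
85 [239. 184.] 1161 [0.541 0.116 0.012] [[0.448, 0.058, 0.001], [0.675, 0.196, 0.078]]
side collar_grip 0.73 [229. 183.] 254 [0.499 0.107 0.055] [[0.484, 0.092, 0.011], [0.541, 0.181, 0.085]]
side offcut 0.93 [288. 264.] 675 [ 0.493 -0.342  0.039] [[0.449, -0.367, 0.001], [0.545, -0.301, 0.043]]
side drill 0.68 [206. 125.] 1066 [0.554 0.482 0.123] [[0.472, 0.45, 0.006], [0.644, 0.52, 0.208]]
side spray 0.9 [338. 235.] 790 [ 0.664 -0.338  0.097] [[0.653, -0.351, 0.007], [0.697, -0.304, 0.15]]
side roll 0.62 [300. 176.] 583 [0.757 0.012 0.07 ] [[0.736, -0.003, -0.002], [0.811, 0.065, 0.116]]
side battery 0.57 [301. 203.] 452 [ 0.685 -0.11   0.034] [[0.65, -0.143, 0.003], [0.742, -0.07, 0.054]]
```

View pics/top0.png

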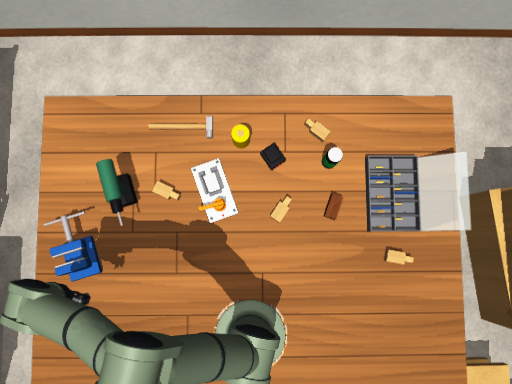

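View pics/side0.png

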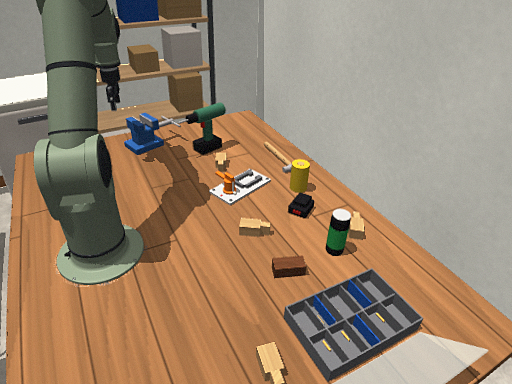

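The overhead view shows the robot base at about (250,335) and the jig at (215,190), with the orange collar near (213,206). The block nearest the base is at (280,208), with its tongue pointing up and to the right. The side view shows the same block at (253,227). I'll work out viewing poses for the wrist camera.

```bash
cat >> h.py <<'E'
from scipy.spatial.transform import Rotation as R
def Rt(q): return R.from_quat(np.roll(q,-1))
def plan(pos,yaw_y,p0=None,R0=None):
    """tool down at pos with tool-y heading yaw_y (rad): prints dp, turn in move units"""
    s=env.observe(); p0=s["ee_pos"] if p0 is None else np.array(p0)
    R0=Rt(s["ee_rot"]) if R0 is None else R0
    y=np.array([np.cos(yaw_y),np.sin(yaw_y),0]);z=np.array([0,0,-1.]);T=np.c_[np.cross(y,z),y,z]
    dp=R0.inv().apply(np.array(pos)-p0)/.4; t=(R0.inv()*R.from_matrix(T)).as_rotvec()/(np.pi/2)
    print("dp",np.round(dp,4),"turn",np.round(t,4)); return dp,t
E
python3 - <<'E'
from h import *
i=imaging.camera_info("wrist"); E=np.array(i["extrinsics"]);s=env.observe()
Rw=Rt(s["ee_rot"]); C=-E[:3,:3].T@E[:3,3]
print(np.array(i["K"]),i["D"]); print("cam in tool",Rw.inv().apply(C-s["ee_pos"]));print("cam axes in tool",(Rw.inv().as_matrix()@E[:3,:3].T).round(3))
plan([.54,.14,.33],np.radians(80)); plan([.48,-.12,.30],np.radians(55))
E
```

```text
[[336.12783477   0.         255.85702035]
 [  0.         336.12783477 193.10536018]
 [  0.           0.           1.        ]] [-0.02274011  0.          0.          0.          0.        ]
cam in tool [ 0.07006995 -0.00109376 -0.14295415]
cam axes in tool [[-0.     0.963  0.27 ]
 [ 1.     0.001 -0.001]
 [-0.001  0.27  -0.963]]
dp [-1.1715 -0.8059 -0.2467] turn [-0.      0.     -0.0925]
dp [-1.2334 -1.4701 -0.1717] turn [-0.      0.      0.1853]
```

>>> send_rows:
  rows:
    - {"fingers":1,"dp":[-0.65,-0.4,-0.12],"turn":[0,0,0.1]}
    - {"fingers":1,"dp":[-0.65,-0.4,-0.12],"turn":[0,0,0.1]}
    - {"fingers":1,"dp":[-0.65,-0.4,-0.12],"turn":[0,0,0.1]}
    - {"fingers":1,"dp":[-0.65,-0.4,-0.12],"turn":[0,0,0.1]}
    - {"fingers":1,"dp":[-0.65,-0.4,-0.12],"turn":[0,0,0.1]}

```text
time: 1.52
ee_pos: [0.3942, 0.3579, 0.2799]
ee_rot: [0.0, 0.236, 0.972, 0.0]
force: [1.6, 1.6, -0.3]
width: 0.0855
finger_force: 0.0
```

```bash
python3 -c "
from h import *
s=env.observe();print(s['time'],s['ee_pos'],s['joint_positions'])
plan([.517,.176,.26],np.radians(55))"
```

```text
1.525 [0.39419947 0.35790748 0.27991526] [-0.90699735  0.32179844  0.07537926  1.78902763 -0.02778933  1.03113489
  0.27233727]
dp [-0.4816 -0.263   0.0497] turn [0.0004 0.0001 0.0851]
```

>>> send_rows:
  rows:
    - {"fingers":1,"dp":[-0.48,-0.26,0.05],"turn":[0,0,0.085]}
    - {"fingers":1,"dp":[-0.48,-0.26,0.05],"turn":[0,0,0.085]}
    - {"fingers":1,"dp":[-0.48,-0.26,0.05],"turn":[0,0,0.085]}
    - {"fingers":1,"dp":[-0.48,-0.26,0.05],"turn":[0,0,0.085]}
    - {"fingers":1,"dp":[-0.48,-0.26,0.05],"turn":[0,0,0.085]}

```text
time: 2.15
ee_pos: [0.5169, 0.1767, 0.2591]
ee_rot: [0.0, 0.302, 0.953, -0.0]
force: [-0.2, 0.3, -0.1]
width: 0.0853
finger_force: 0.0
```

```bash
cat > look.py <<'E'
from h import *
import sys,pickle
n=sys.argv[1]; s=env.observe(); i=imaging.camera_info("wrist"); p,d=imaging.capture("wrist")
cv2.imwrite(f"pics/{n}.png",p); out={"info":i,"pic":p,"d":d,"r":{}}
for t in sys.argv[2:]:
    out["r"][t]=rs=imaging.regions_of("wrist",t)
    for r in rs:
        w=cloud("wrist",r["mask"],d,i)
        if len(w): print(t,round(r["conf"],2),np.round(r["centre"]),len(w),np.round(np.median(w,0),3),np.round(np.percentile(w,[2,98],axis=0),3).tolist())
pickle.dump(out,open(n+".pkl","wb")); print(s["time"],s["ee_pos"],s["joint_positions"].round(2))
E
python3 look.py w1 jig collar_grip block
```

```text
jig 0.81 [254. 204.] 18054 [0.554 0.144 0.013] [[0.451, 0.065, 0.011], [0.674, 0.218, 0.086]]
jig 0.25 [ 45. 269.] 3445 [ 0.477 -0.11   0.04 ] [[0.439, -0.148, 0.004], [0.515, -0.081, 0.042]]
collar_grip 0.89 [217. 177.] 2839 [0.498 0.133 0.064] [[0.482, 0.101, 0.013], [0.527, 0.194, 0.087]]
block 0.81 [397. 113.] 4188 [0.557 0.331 0.04 ] [[0.53, 0.28, 0.005], [0.593, 0.375, 0.042]]
block 0.75 [ 46. 271.] 3437 [ 0.477 -0.11   0.04 ] [[0.439, -0.148, 0.004], [0.516, -0.081, 0.042]]
2.15 [0.51686269 0.17673255 0.25911625] [-0.58  0.37  0.18  1.78 -0.08  0.99  0.59]
```

View pics/w1.png

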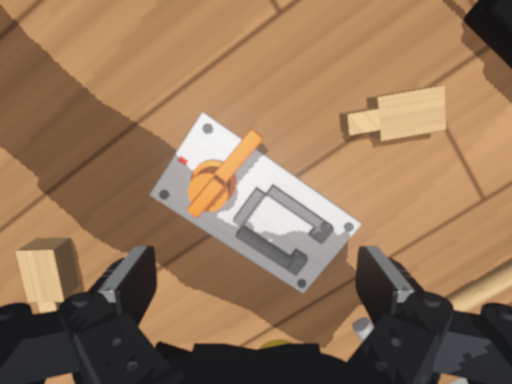

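The wrist view shows the jig with its pocket around (285,225), the collar at (212,185) with its arm pointing to the upper right, and the red mark at (182,161). The target block is at the lower left, about (46,270). I'll fit the jig now and then view the block.

```bash
cat > fit.py <<'E'
from h import *
import pickle,sys
o=pickle.load(open(sys.argv[1]+".pkl","rb")); d=o["d"]
def rect(P,name):
    c,sz,a=cv2.minAreaRect((P[:,:2]*1000).astype(np.float32)); 
    print(name,len(P),np.round(c,1),np.round(sz,1),round(a,2)); return np.array(c)/1000,np.radians(a),sz
m=cv2.dilate(o["r"]["jig"][0]["mask"].astype(np.uint8),np.ones((7,7)))>0
W=cloud("wrist",m,d,o["info"])
b=W[(W[:,2]>.008)&(W[:,2]<.016)]; c,a,sz=rect(b,"base")
if sz[0]<sz[1]: a+=np.pi/2
u=np.array([np.cos(a),np.sin(a)]);
if u[0]<0:u=-u
J=c+.0325*u; yaw=np.arctan2(u[1],u[0]); print("jig origin",J,"yaw",yaw,np.degrees(yaw), "basez",np.median(b[:,2]))
t=W[(W[:,2]>.0255)&(W[:,2]<.031)]; L=(t[:,:2]-J)@np.array([u,[-u[1],u[0]]]).T*1000
L=L[(L[:,0]>-55)&(L[:,0]<90)]
print("walls",len(L),np.percentile(L,[.5,2,98,99.5],axis=0).round(1).tolist())
for x0,x1 in((-30,-20),(-20,0),(0,20),(20,30),(42,48),(50,62)):
    s=L[(L[:,0]>x0)&(L[:,0]<x1)]; 
    for g in(s[s[:,1]>0],s[s[:,1]<0]):
        if len(g)>5: print(x0,x1,len(g),np.percentile(g[:,1],[3,50,97]).round(1))
f=W[W[:,2]>.08]; c,a,sz=rect(f,"fin"); print("fin in jig",(c-J)@np.array([u,[-u[1],u[0]]]).T*1000,"top z",np.median(f[:,2]))
h=W[(W[:,2]>.058)&(W[:,2]<.068)]; q=(h[:,:2]-(J-.095*u)); r=np.linalg.norm(q,axis=1); s=q[(r>.04)&(r<.082)].mean(0); print("arm yaw deg",np.degrees(np.arctan2(s[1],s[0])),"collar angle",np.arctan2(s[1],s[0])-yaw,"reach",r.max())
E
python3 fit.py w1; python3 -c "
from h import *
plan([.48-.041,-.12+.029,.20],np.radians(55))"
```

```text
base 12315 [565.9 140.5] [235.4 120.6] 19.58
jig origin [0.59652428 0.15143593] yaw 0.341793423252132 19.58332061767578 basez 0.01253458266578977
walls 2307 [[-50.7, -38.2], [-49.8, -37.4], [52.7, 38.4], [53.9, 38.7]]
-30 -20 93 [25.8 32.3 38.4]
-30 -20 90 [-37.9 -31.5 -25.4]
-20 0 186 [26.  32.6 38.6]
-20 0 182 [-38.  -31.3 -25.2]
0 20 180 [25.9 32.7 38.7]
0 20 174 [-38.  -31.4 -25.3]
20 30 87 [26.  32.5 38.5]
20 30 83 [-38.3 -31.5 -25.2]
42 48 101 [14.  26.8 38.5]
42 48 86 [-36.7 -25.1 -14.1]
50 62 73 [14.1 26.4 38.5]
50 62 55 [-35.9 -23.9 -14.2]
fin 629 [506.7 120. ] [14.1 44.1] 14.28
fin in jig [-95.20183041   0.47977459] top z 0.08628452491269263
arm yaw deg 104.75692800872437 collar angle 1.4865598847747754 reach 0.08036508552644603
dp [-0.2314 -0.6655  0.1482] turn [ 0.0002 -0.0002  0.0013]
```

>>> send_rows:
  rows:
    - {"fingers":1,"dp":[-0.23,-0.665,0.15],"turn":[0,0,0]}
    - {"fingers":1,"dp":[-0.23,-0.665,0.15],"turn":[0,0,0]}
    - {"fingers":1,"dp":[-0.23,-0.665,0.15],"turn":[0,0,0]}
    - {"fingers":1,"dp":[-0.23,-0.665,0.15],"turn":[0,0,0]}
    - {"fingers":1,"dp":[-0.23,-0.665,0.15],"turn":[0,0,0]}

```text
time: 2.98
ee_pos: [0.4377, -0.093, 0.1992]
ee_rot: [0.0, 0.301, 0.954, -0.0]
force: [0.6, 1.3, 1.0]
width: 0.0857
finger_force: 0.0
```

```bash
cat > fitb.py <<'E'
from h import *
import pickle,sys
o=pickle.load(open(sys.argv[1]+".pkl","rb")); zt=float(sys.argv[2])
from scipy.optimize import minimize
r=o["r"]["block"][0]; m=cv2.dilate(r["mask"].astype(np.uint8),np.ones((5,5)))>0
W=cloud("wrist",m,o["d"],o["info"]); T=W[abs(W[:,2]-zt)<.004]
lo=np.median(T,0)[:2]; T=T[np.linalg.norm(T[:,:2]-lo,axis=1)<.09][:,:2]*1000
# raster the top face in 0.5 mm cells; block outline via minAreaRect, then place by IoU
res=.5; o0=T.min(0)-30; G=np.zeros((400,400),np.uint8); ij=((T-o0)/res).astype(int); G[ij[:,1],ij[:,0]]=1
G=cv2.morphologyEx(G,cv2.MORPH_CLOSE,np.ones((7,7)))
S=np.array([[-35,-23],[35,-23],[35,-11],[68,-11],[68,11],[35,11],[35,23],[-35,23]])
def iou(p):
    c,s=np.cos(p[2]),np.sin(p[2]); Q=S@np.array([[c,s],[-s,c]])+p[:2]; M=np.zeros_like(G)
    cv2.fillPoly(M,[np.round((Q-o0)/res*16).astype(np.int32)],1,shift=4); return -(M&G).sum()/(M|G).sum()
best=min((minimize(iou,[*T.mean(0),a],method="Nelder-Mead",options=dict(initial_simplex=[[*(T.mean(0)+e),a+f] for e,f in(((0,0),0),((8,0),0),((0,8),0),((0,0),.3))])) for a in np.arange(0,6.28,.5)),key=lambda r:r.fun)
x=best.x; print("block origin",x[:2].round(1),"yaw",x[2],np.degrees(x[2]),"iou",-best.fun,"top z",np.median(W[abs(W[:,2]-zt)<.004][:,2]))
E
python3 look.py w2 block; python3 fitb.py w2 .04
```

```text
block 0.93 [259. 224.] 4385 [ 0.477 -0.119  0.04 ] [[0.438, -0.156, 0.007], [0.528, -0.085, 0.042]]
block 0.21 [475. 112.] 13519 [0.494 0.102 0.013] [[0.444, 0.055, 0.005], [0.604, 0.16, 0.065]]
2.975 [ 0.43772088 -0.09299172  0.19916059] [-0.14  0.3   0.27  2.09 -0.11  0.77  1.15]
block origin [554.9 -70.2] yaw 1.7777777777777781 101.85916357881304 iou -0.0 top z 0.040480860032948124fitb.py:14: RuntimeWarning: overflow encountered in scalar negative
  cv2.fillPoly(M,[np.round((Q-o0)/res*16).astype(np.int32)],1,shift=4); return -(M&G).sum()/(M|G).sum()
```

View pics/w2.png

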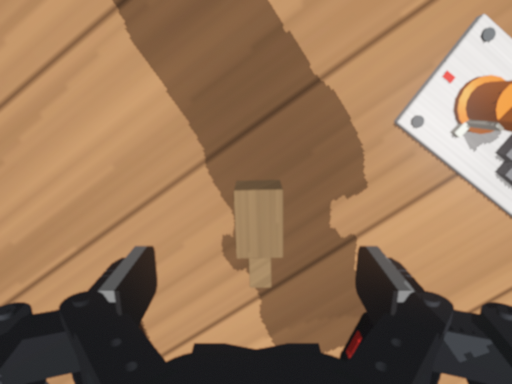

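The block is at (259,222) with its tongue pointing down in the picture, at (260,273). The fit failed because of an unsigned negation, so I'll fix that.

```bash
sed -i 's/return -(M&G).sum()\/(M|G).sum()/return -float((M\&G).sum())\/float((M|G).sum())/' fitb.py; python3 fitb.py w2 .04
```

```text
block origin [ 475.5 -118.8] yaw 5.700747543581619 326.62877431679806 iou 0.961768219832736 top z 0.040480860032948124
```

```bash
python3 -c "
from h import *
plan([.4822,-.1232,.09],np.radians(56.6));plan([.4822,-.1232,.02],np.radians(56.6))"
```

```text
dp [-0.1337  0.0051  0.2725] turn [-0.0006 -0.0002 -0.0196]
dp [-0.1338  0.0052  0.4475] turn [-0.0006 -0.0002 -0.0196]
```

>>> send_rows:
  rows:
    - {"fingers":1,"dp":[-0.134,0.005,0.2],"turn":[0,0,-0.02]}
    - {"fingers":1,"dp":[-0.134,0.005,0.27],"turn":[0,0,-0.02]}
    - {"fingers":1,"dp":[-0.134,0.005,0.38],"turn":[0,0,-0.02]}
    - {"fingers":1,"dp":[-0.134,0.005,0.4475],"turn":[0,0,-0.02]}
    - {"fingers":1,"dp":[-0.134,0.005,0.4475],"turn":[0,0,-0.02]}

```text
time: 3.7
ee_pos: [0.4833, -0.1192, 0.0191]
ee_rot: [-0.001, 0.285, 0.959, 0.0]
force: [-0.4, -0.8, 0.5]
width: 0.0858
finger_force: 0.0
```

>>> send_rows:
  newtons: 40
  rows:
    - {"fingers":-1,"dp":[0,0,0],"turn":[0,0,0]}
    - {"fingers":-1,"dp":[0,0,0],"turn":[0,0,0]}
    - {"fingers":-1,"dp":[0,0,0],"turn":[0,0,0]}
    - {"fingers":-1,"dp":[0,0,0],"turn":[0,0,0]}
    - {"fingers":-1,"dp":[0,0,0],"turn":[0,0,0]}

```text
time: 4.32
ee_pos: [0.4846, -0.1204, 0.0216]
ee_rot: [0.001, 0.285, 0.958, 0.0]
force: [-1.9, 2.3, 13.1]
width: 0.0454
finger_force: 39.3
```

>>> send_rows:
  rows:
    - {"fingers":-1,"dp":[0,0,-0.06],"turn":[0,0,0]}
    - {"fingers":-1,"dp":[0,0,-0.15],"turn":[0,0,0]}
    - {"fingers":-1,"dp":[0,0,-0.25],"turn":[0,0,0]}
    - {"fingers":-1,"dp":[0,0,-0.25],"turn":[0,0,0]}
    - {"fingers":-1,"dp":[0,0,-0.25],"turn":[0,0,0]}

```text
time: 4.95
ee_pos: [0.4838, -0.1204, 0.1203]
ee_rot: [0.0, 0.285, 0.958, 0.0]
force: [0.5, -0.2, -1.3]
width: 0.0451
finger_force: 43.1
```

```bash
python3 look.py w3 block; python3 fitb.py w3 .14; python3 -c "
from h import *
s=env.observe();print(s['ee_pos'],s['ee_rot'],s['width'],s['finger_force'])
a=np.radians(19.58+90);plan([.599,.1550,.131],a)"
```

```text
block 0.61 [252. 245.] 20230 [ 0.471 -0.115  0.139] [[0.438, -0.147, 0.11], [0.512, -0.084, 0.14]]
4.95 [ 0.48376414 -0.12036604  0.12030585] [-0.05  0.5   0.23  2.04 -0.19  0.62  1.3 ]
block origin [ 475.3 -117.2] yaw -0.5794462283835392 -33.199823341150406 iou 0.8522670340681363 top z 0.1389980339937317
[ 0.48335294 -0.12049706  0.11960129] [-5.96178678e-04  2.85453468e-01  9.58392380e-01 -9.02597601e-05] 0.04516693150546301 43.143407106399536
dp [ 0.1349  0.7347 -0.0287] turn [ 0.     -0.0008 -0.5861]
```

View pics/w3.png

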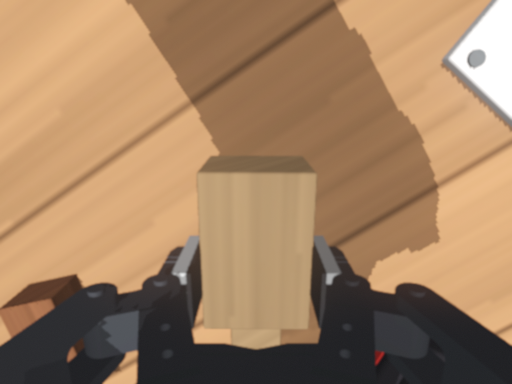

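The block is held square between the pads with its back edge at row 171 and the tongue hidden below. I'll measure its pose in the tool frame.

```bash
cat > hold.py <<'E'
from h import *
import pickle,sys
o=pickle.load(open(sys.argv[1]+".pkl","rb")); zt=float(sys.argv[2]); W=cloud("wrist",cv2.dilate(o["r"]["block"][0]["mask"].astype(np.uint8),np.ones((5,5)))>0,o["d"],o["info"])
s=env.observe(); Rw=Rt(s["ee_rot"]); L=Rw.inv().apply(W-s["ee_pos"])*1000; L=L[abs(W[:,2]-zt)<.003]
L=L[(L[:,0]>-20)&(abs(L[:,1])<35)]
back=np.array([[y,np.percentile(L[abs(L[:,1]-y)<1.5,0],99.7)] for y in range(-20,21,4)]); k=np.polyfit(back[:,0],back[:,1],1)
side=np.array([[x,*np.percentile(L[abs(L[:,0]-x)<1.5,1],[.5,99.5])] for x in range(14,int(k[1])-3,2)])
c=side[:,1:].mean(1); q=np.polyfit(side[:,0],c,1)
print("back edge tool x",k[1],"slope deg",np.degrees(np.arctan(k[0])),"side slope",np.degrees(np.arctan(q[0])),"centre y",c.mean(),"width",(side[:,2]-side[:,1]).mean(),"bottom z in tool",L[:,2].mean()+40)
E
python3 hold.py w3 .139
```

```text
back edge tool x 42.97450182445787 slope deg -0.29315308080407326 side slope 0.3284335436714873 centre y -1.2314497226865364 width 45.31861362392836 bottom z in tool 20.612338859676495
```

>>> send_rows:
  rows:
    - {"fingers":-1,"dp":[0.02,0.1,-0.04],"turn":[0,0,-0.1]}
    - {"fingers":-1,"dp":[0.05,0.25,-0.04],"turn":[0,0,-0.2]}
    - {"fingers":-1,"dp":[0.08,0.4,-0.04],"turn":[0,0,-0.3]}
    - {"fingers":-1,"dp":[0.1,0.55,-0.04],"turn":[0,0,-0.4]}
    - {"fingers":-1,"dp":[0.12,0.65,-0.04],"turn":[0,0,-0.5]}

```text
time: 5.68
ee_pos: [0.5861, 0.1261, 0.135]
ee_rot: [-0.001, -0.106, 0.994, 0.0]
force: [-0.5, -1.2, -1.9]
width: 0.0449
finger_force: 43.1
```

```bash
python3 -c "
from h import *
plan([.6954,.1866,.235],np.radians(109.58))"
```

```text
dp [-0.2988  0.09   -0.2502] turn [ 0.0005 -0.0009 -0.0817]
```

>>> send_rows:
  rows:
    - {"fingers":-1,"dp":[-0.15,0.04,-0.15],"turn":[0,0,-0.08]}
    - {"fingers":-1,"dp":[-0.3,0.09,-0.25],"turn":[0,0,-0.08]}
    - {"fingers":-1,"dp":[-0.3,0.09,-0.25],"turn":[0,0,-0.08]}
    - {"fingers":-1,"dp":[-0.3,0.09,-0.25],"turn":[0,0,-0.08]}
    - {"fingers":-1,"dp":[-0.3,0.09,-0.25],"turn":[0,0,-0.08]}

```text
time: 6.3
ee_pos: [0.6952, 0.1825, 0.2345]
ee_rot: [-0.001, -0.165, 0.986, -0.0]
force: [-0.1, -0.1, -1.4]
width: 0.0449
finger_force: 43.1
```

```bash
python3 look.py w4 jig block; cat > pocket.py <<'E'
from h import *
import pickle,sys
o=pickle.load(open(sys.argv[1]+".pkl","rb")); s=env.observe(); d=o["d"]
W=cloud("wrist",d>0,d,o["info"]); J=np.array([.5965,.1514]); yaw=np.radians(19.58)
u=np.array([np.cos(yaw),np.sin(yaw)]);F=np.array([u,[-u[1],u[0]]])
t=W[(W[:,2]>.0255)&(W[:,2]<.031)]; L=(t[:,:2]-J)@F.T*1000; L=L[(abs(L[:,0])<60)&(abs(L[:,1])<45)]
print(len(L),np.percentile(L,[1,99],axis=0).round(1).tolist())
cs=[]
for x in range(-32,33,4):
    g=L[abs(L[:,0]-x)<2]; a,b=g[g[:,1]>0,1],g[g[:,1]<0,1]
    if len(a)>8 and len(b)>8: cs.append([x,(np.percentile(a,3)+np.percentile(b,97))/2,(np.percentile(a,97)+np.percentile(b,3))/2])
cs=np.array(cs);k=np.polyfit(cs[:,0],cs[:,1:].mean(1),1); print("y centre in/out",cs[:,1:].mean(0),"slope deg",np.degrees(np.arctan(k[0])),len(cs))
g=L[(abs(L[:,1])<20)&(L[:,0]<-30),0]; print("back wall (expect -50.5..-40.5)",len(g),np.percentile(g,[2,98]) if len(g) else 0)
g=L[(abs(L[:,1])>18)&(abs(L[:,1])<23)&(L[:,0]>30),0]; print("front wall from (expect ~40.5)",len(g),np.percentile(g,[2,98]) if len(g) else 0)
z=W[(abs(W[:,2]-.012)<.004)]; print("base z",np.median(z[:,2]),"pose",s["ee_pos"],s["ee_rot"])
E
python3 pocket.py w1; python3 pocket.py w4; python3 hold.py w4 .254
```

```text
jig 0.85 [259.  70.] 17147 [0.602 0.155 0.013] [[0.532, 0.09, 0.011], [0.68, 0.22, 0.029]]
block 0.8 [255. 243.] 19919 [0.681 0.179 0.253] [[0.649, 0.152, 0.227], [0.724, 0.205, 0.254]]
block 0.76 [436.  94.] 5766 [0.561 0.326 0.04 ] [[0.532, 0.279, 0.005], [0.597, 0.373, 0.042]]
6.3 [0.69517102 0.18252398 0.23449692] [-0.34  0.68  0.01  1.31 -0.01  1.16  1.57]
2307 [[-50.4, -38.0], [53.5, 38.6]]
y centre in/out [0.34490295 0.32766216] slope deg 0.14002954430167866 17
back wall (expect -50.5..-40.5) 358 [-50.67452652 -37.65901729]
front wall from (expect ~40.5) 112 [37.31792092 53.92679997]
base z 0.012521653209282604 pose [0.69530769 0.18247642 0.23548654] [-7.52207072e-04 -1.65060858e-01  9.86283086e-01 -1.45054945e-04]
3693 [[-49.7, -37.6], [54.0, 38.6]]
y centre in/out [0.34405235 0.58436502] slope deg -0.1984191941383989 17
back wall (expect -50.5..-40.5) 654 [-50.05835394 -37.11356667]
front wall from (expect ~40.5) 167 [38.05586941 54.23986259]
base z 0.012350896468641721 pose [0.69530769 0.18247642 0.23548654] [-7.52207072e-04 -1.65060858e-01  9.86283086e-01 -1.45054945e-04]
back edge tool x 43.86345303371904 slope deg -0.18506884539321067 side slope 0.23164459888527114 centre y 0.3785401427908711 width 45.35440417072523 bottom z in tool 22.32210011998638
```

View pics/w4.png

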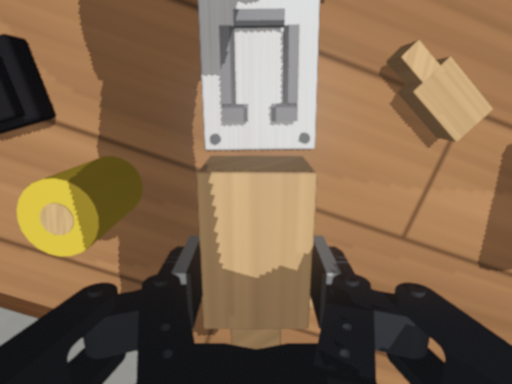

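Above the block, the picture shows the pocket centred near (259,65), aligned with the held block. I'll get the block-to-pocket offset from this one picture, so pose noise cancels.

```bash
cat > rel.py <<'E'
from h import *
import pickle,sys
o=pickle.load(open(sys.argv[1]+".pkl","rb")); zt=float(sys.argv[2]); d=o["d"]
W=cloud("wrist",d>0,d,o["info"]); J=np.array([.5965,.1514]); yaw=np.radians(19.58)
u=np.array([np.cos(yaw),np.sin(yaw)]);F=np.array([u,[-u[1],u[0]]])
b=W[abs(W[:,2]-zt)<.0035]; L=(b[:,:2]-J)@F.T*1000; c=np.median(L,0); L=L[(abs(L[:,1]-c[1])<26)&(L[:,0]<c[0]+15)]
ys=np.arange(c[1]-18,c[1]+19,4); back=np.array([np.percentile(L[abs(L[:,1]-y)<1.5,0],.5) for y in ys]); k=np.polyfit(ys,back,1); x0=back.mean()
xs=np.arange(x0+4,x0+26,2); sd=np.array([np.percentile(L[abs(L[:,0]-x)<1.2,1],[.5,99.5]) for x in xs]); q=np.polyfit(xs,sd.mean(1),1)
print("top z",np.median(b[:,2]),"yaw from side, back",np.degrees(np.arctan(q[0])),-np.degrees(np.arctan(k[0])),"width",(sd[:,1]-sd[:,0]).mean())
ya=np.degrees(np.arctan(q[0])); print("origin in jig frame: x",x0+35,"y",np.polyval(q,x0+35), "y at mid sides",sd.mean())
E
python3 rel.py w4 .254; python3 -c "
from h import *
for _ in range(3):
  imaging.capture('wrist'); s=env.observe(); print(s['time'],s['ee_pos'],s['ee_rot']); E=np.array(imaging.camera_info('wrist')['extrinsics']); print(-E[:3,:3].T@E[:3,3])"
```

```text
top z 0.2531627951311477 yaw from side, back -0.7975990275471473 -0.7155788905576476 width 45.2678711223622
origin in jig frame: x 94.71023719051075 y -3.4397584891442654 y at mid sides -3.147404292145825
6.5 [0.69549956 0.18253507 0.23579034] [-4.88282883e-04 -1.65054734e-01  9.86284281e-01 -1.15476291e-04]
[0.62900305 0.16006472 0.37879907]
6.55 [0.69560212 0.1826708  0.23597891] [-3.42787382e-04 -1.65109759e-01  9.86275136e-01 -7.35350870e-05]
[0.62908909 0.16015173 0.37899293]
6.6 [0.69573509 0.18281974 0.23616524] [-1.68936456e-04 -1.65159624e-01  9.86266835e-01 -1.90766761e-05]
[0.62916225 0.16023171 0.37912693]
```

```bash
python3 -c "
from h import *
plan([.6051,.1546,.075],np.radians(109.6))"
```

```text
dp [0.2371 0.0071 0.403 ] turn [ 0.     -0.0002 -0.0065]
```

>>> send_rows:
  rows:
    - {"fingers":-1,"dp":[0.15,0.004,0.05],"turn":[0,0,-0.0065]}
    - {"fingers":-1,"dp":[0.237,0.007,0.12],"turn":[0,0,-0.0065]}
    - {"fingers":-1,"dp":[0.237,0.007,0.25],"turn":[0,0,-0.0065]}
    - {"fingers":-1,"dp":[0.237,0.007,0.37],"turn":[0,0,-0.0065]}
    - {"fingers":-1,"dp":[0.237,0.007,0.403],"turn":[0,0,-0.0065]}

```text
time: 7.22
ee_pos: [0.604, 0.1544, 0.0729]
ee_rot: [-0.002, -0.17, 0.985, -0.0]
force: [-0.1, 0.3, -1.4]
width: 0.0449
finger_force: 43.0
```

>>> send_rows:
  rows:
    - {"fingers":-1,"dp":[0,0,0],"turn":[0,0,0]}
    - {"fingers":-1,"dp":[0,0,0],"turn":[0,0,0]}
    - {"fingers":-1,"dp":[0,0,0],"turn":[0,0,0]}
    - {"fingers":-1,"dp":[0,0,0],"turn":[0,0,0]}
    - {"fingers":-1,"dp":[0,0,0],"turn":[0,0,0]}

```text
time: 7.85
ee_pos: [0.6056, 0.1548, 0.0754]
ee_rot: [0.0, -0.17, 0.985, 0.0]
force: [0.2, -0.1, -1.7]
width: 0.0454
finger_force: 43.0
```

```bash
python3 -c "
from h import *
s=env.observe();print(s['time'],s['ee_pos'],s['force'],s['joint_positions'].round(2))
plan([.6051,.1546,.055],np.radians(109.6))"; python3 look.py w5 jig block; python3 rel.py w5 .095
```

```text
7.85 [0.60559844 0.15484635 0.07541758] [ 0.16479796 -0.14600884 -1.74745189] [-0.34  0.71 -0.01  1.71  0.01  0.71  1.56]
dp [ 0.0014 -0.0002  0.051 ] turn [-0.      0.0003  0.0001]
jig 0.72 [267.  79.] 40880 [0.53  0.133 0.013] [[0.488, 0.07, 0.011], [0.623, 0.204, 0.087]]
block 0.94 [494. 208.] 3650 [0.55  0.286 0.022] [[0.529, 0.276, 0.002], [0.584, 0.328, 0.041]]
block 0.87 [255. 243.] 20248 [0.592 0.151 0.094] [[0.56, 0.123, 0.065], [0.635, 0.178, 0.095]]
7.85 [0.60559844 0.15484635 0.07541758] [-0.34  0.71 -0.01  1.71  0.01  0.71  1.56]
top z 0.09412126003302058 yaw from side, back -0.03550666711307287 -0.27447950979717817 width 45.269616285953106
origin in jig frame: x 0.9769374673490603 y 0.5323704449485647 y at mid sides 0.5453843198126939
```

View pics/w5.png

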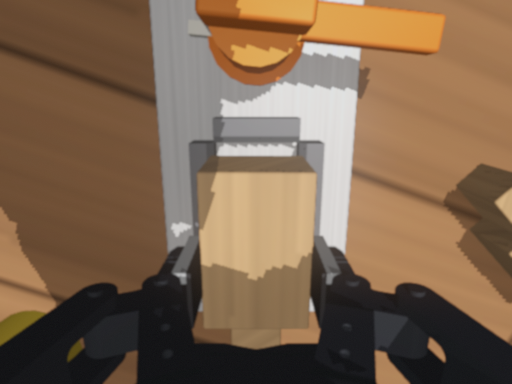

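The block sits centred over the pocket: the wall margins are about 8 px on each side, and the offset is under 1 mm. I'll lower it slowly.

>>> send_rows:
  rows:
    - {"fingers":-1,"dp":[0.0012,0,0.03],"turn":[0,0,0]}
    - {"fingers":-1,"dp":[0.0012,0,0.05],"turn":[0,0,0]}
    - {"fingers":-1,"dp":[0.0012,0,0.06],"turn":[0,0,0]}
    - {"fingers":-1,"dp":[0.0012,0,0.07],"turn":[0,0,0]}
    - {"fingers":-1,"dp":[0.0012,0,0.08],"turn":[0,0,0]}

```text
time: 8.62
ee_pos: [0.6051, 0.1546, 0.0429]
ee_rot: [0.0, -0.17, 0.985, -0.0]
force: [-0.5, 0.1, -1.1]
width: 0.0451
finger_force: 43.0
```

>>> send_rows:
  rows:
    - {"fingers":-1,"dp":[0,0,0.006],"turn":[0,0,0]}
    - {"fingers":-1,"dp":[0,0,0.012],"turn":[0,0,0]}
    - {"fingers":-1,"dp":[0,0,0.018],"turn":[0,0,0]}
    - {"fingers":-1,"dp":[0,0,0.022],"turn":[0,0,0]}
    - {"fingers":-1,"dp":[0,0,0.024],"turn":[0,0,0]}

```text
time: 9.25
ee_pos: [0.605, 0.1547, 0.0337]
ee_rot: [-0.0, -0.17, 0.985, 0.0]
force: [-4.7, -2.3, 13.8]
width: 0.0452
finger_force: 44.7
```

>>> send_rows:
  rows:
    - {"fingers":0.3,"dp":[0,0,0],"turn":[0,0,0]}
    - {"fingers":0.6,"dp":[0,0,0],"turn":[0,0,0]}
    - {"fingers":0.8,"dp":[0,0,0],"turn":[0,0,0]}
    - {"fingers":0.8,"dp":[0,0,-0.05],"turn":[0,0,0]}
    - {"fingers":0.8,"dp":[0,0,-0.15],"turn":[0,0,0]}

```text
time: 9.88
ee_pos: [0.6043, 0.1545, 0.0942]
ee_rot: [-0.001, -0.17, 0.985, -0.0]
force: [1.6, 0.6, 0.3]
width: 0.0768
finger_force: 0.0
```

```bash
python3 -c "
from h import *
s=env.observe();print(s['time'],s['ee_pos'],s['force'],s['width'],s['joint_positions'].round(2))
plan([.605,.155,.20],np.radians(109.6))"
```

```text
9.875 [0.60433805 0.15446914 0.09420934] [1.62397096 0.62260365 0.34628171] 0.07684367153253167 [-0.34  0.69 -0.01  1.71  0.01  0.75  1.56]
dp [-0.0015  0.0007 -0.2645] turn [ 0.     -0.0012  0.0001]
```

Next I'll rise and tilt the view onto the block and collar by shifting along the jig's +x.

>>> send_rows:
  rows:
    - {"fingers":1,"dp":[0,0,-0.12],"turn":[0,0,0]}
    - {"fingers":1,"dp":[-0.1,0,-0.24],"turn":[0,0,0]}
    - {"fingers":1,"dp":[-0.1,0,-0.26],"turn":[0,0,0]}
    - {"fingers":1,"dp":[-0.1,0,-0.26],"turn":[0,0,0]}
    - {"fingers":1,"dp":[-0.1,0,-0.26],"turn":[0,0,0]}

```text
time: 10.5
ee_pos: [0.6418, 0.1677, 0.1968]
ee_rot: [-0.001, -0.17, 0.985, -0.0]
force: [0.2, -0.8, -0.4]
width: 0.0856
finger_force: 0.0
```

```bash
python3 look.py w6 jig block; python3 rel.py w6 .052; python3 fit.py w6; python3 pocket.py w6; python3 - <<'E'
from h import *
import pickle
o=pickle.load(open("w6.pkl","rb")); d=o["d"]; W=cloud("wrist",d>0,d,o["info"]); J=np.array([.5965,.1514]); a=np.radians(19.58); u=np.array([np.cos(a),np.sin(a)])
L=(W[:,:2]-J)@np.array([u,[-u[1],u[0]]]).T; m=(abs(L[:,0])<.03)&(abs(L[:,1])<.019)&(W[:,2]>.045)
A=np.c_[L[m],np.ones(m.sum())]; print("top plane tilt deg, z0",np.degrees(np.linalg.lstsq(A,W[m,2],rcond=None)[0][:2]),np.median(W[m,2]),m.sum())
plan([.5067,.1200,.11],np.radians(14.5)); plan([.5067,.1200,.11],np.radians(194.5))
E
```

```text
jig 0.55 [262.  72.] 21241 [0.555 0.141 0.013] [[0.493, 0.075, 0.011], [0.679, 0.219, 0.068]]
jig 0.44 [ 63. 260.] 7734 [0.746 0.04  0.1  ] [[0.737, 0.009, 0.009], [0.778, 0.066, 0.117]]
block 0.92 [255. 135.] 5557 [0.602 0.156 0.052] [[0.563, 0.125, 0.051], [0.658, 0.18, 0.054]]
block 0.73 [449. 155.] 6205 [0.56  0.326 0.04 ] [[0.531, 0.278, 0.005], [0.596, 0.373, 0.042]]
10.5 [0.64176548 0.16770883 0.19681152] [-0.34  0.62  0.    1.52  0.    1.    1.57]
base 13020 [585.8 148.1] [192.2 120.4] 19.38
jig origin [0.61646279 0.1588911 ] yaw 0.3383272858038802 19.384725570678707 basez 0.012385242267277921
walls 3129 [[-54.4, -38.4], [-53.2, -38.0], [32.5, 37.9], [33.5, 38.4]]
-30 -20 161 [26.  32.  38.3]
-30 -20 165 [-37.9 -31.7 -25.5]
-20 0 300 [26.2 32.3 38.1]
-20 0 312 [-38.3 -32.  -25.7]
0 20 298 [23.9 31.5 38. ]
0 20 307 [-38.  -31.5 -22.3]
20 30 268 [13.8 26.  38.2]
20 30 270 [-37.5 -26.1 -14. ]
fin 143 [512.1 127. ] [ 1.9 33. ] 17.12
fin in jig [-109.01693773    4.54093424] top z 0.08366798561698993
arm yaw deg 122.6574791152393 collar angle 1.8024495769532267 reach 0.082018180039
[... 800 characters left out ...]
                                      ~~~~~~~~~~~~~^^^^^^^^^^^^^^^^^^^^^^^^^^^^^^^^^^
    return _quantile_unchecked(
        a, q, axis, out, overwrite_input, method, keepdims, weights)
    return _ureduce(a,
                    func=_quantile_ureduce_func,
    ...<5 lines>...
                    overwrite_input=overwrite_input,
                    method=method)
    r = func(a, **kwargs)
    result = _quantile(arr,
                       quantiles=q,
    ...<2 lines>...
                       out=out,
                       weights=wgt)
    slices_having_nans = np.isnan(arr[-1, ...])
                                  ~~~^^^^^^^^^
IndexError: index -1 is out of bounds for axis 0 with size 0
```

View pics/w6.png

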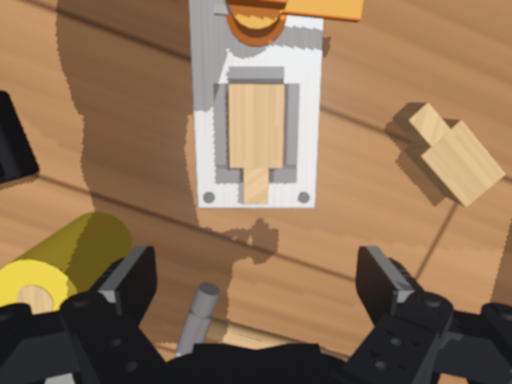

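The block is in the pocket at about (256,130), with its tongue in the slot and its top 40 mm above the base. The collar is at the top of the picture, still open. I'll go to the collar.

>>> send_rows:
  rows:
    - {"fingers":1,"dp":[0.12,0,0.0],"turn":[0,0,0.11]}
    - {"fingers":1,"dp":[0.24,0,0.05],"turn":[0,0,0.22]}
    - {"fingers":1,"dp":[0.358,0,0.1],"turn":[0,0,0.33]}
    - {"fingers":1,"dp":[0.358,0,0.15],"turn":[0,0,0.44]}
    - {"fingers":1,"dp":[0.358,0,0.2],"turn":[0,0,0.55]}

```text
time: 11.28
ee_pos: [0.5074, 0.1198, 0.117]
ee_rot: [0.0, 0.261, 0.965, -0.0]
force: [0.8, 0.5, 0.1]
width: 0.0854
finger_force: 0.0
```

```bash
python3 - <<'E'
from h import *
import pickle
o=pickle.load(open("w6.pkl","rb")); d=o["d"]; W=cloud("wrist",d>0,d,o["info"]); J=np.array([.5965,.1514]); a=np.radians(19.58); u=np.array([np.cos(a),np.sin(a)])
L=(W[:,:2]-J)@np.array([u,[-u[1],u[0]]]).T; m=(abs(L[:,0])<.03)&(abs(L[:,1])<.019)&(abs(W[:,2]-.052)<.006)
A=np.c_[L[m],np.ones(m.sum())]; print("tilt deg",np.degrees(np.linalg.lstsq(A,W[m,2],rcond=None)[0][:2]))
plan([.507,.1200,.105],np.radians(14.6)); plan([.507,.1200,.0675],np.radians(14.6))
E
```

```text
tilt deg [ 0.15254385 -0.00639279]
dp [ 0.001  -0.0001  0.03  ] turn [0.00e+00 1.00e-04 5.02e-01]
dp [ 1.000e-03 -1.000e-04  1.238e-01] turn [0.00e+00 1.00e-04 5.02e-01]
```

>>> send_rows:
  rows:
    - {"fingers":1,"dp":[0.001,0,0.02],"turn":[0,0,0.11]}
    - {"fingers":1,"dp":[0.001,0,0.02],"turn":[0,0,0.22]}
    - {"fingers":1,"dp":[0.001,0,0.02],"turn":[0,0,0.33]}
    - {"fingers":1,"dp":[0.001,0,0.02],"turn":[0,0,0.44]}
    - {"fingers":1,"dp":[0.001,0,0.02],"turn":[0,0,0.502]}

```text
time: 11.9
ee_pos: [0.5071, 0.1201, 0.1092]
ee_rot: [-0.0, 0.611, 0.792, -0.0]
force: [-0.4, -0.3, 0.5]
width: 0.0853
finger_force: 0.0
```

>>> send_rows:
  rows:
    - {"fingers":0.3,"dp":[0,0,0.0],"turn":[0,0,0]}
    - {"fingers":0.0,"dp":[0,0,0.03],"turn":[0,0,0]}
    - {"fingers":0,"dp":[0,0,0.06],"turn":[0,0,0]}
    - {"fingers":0,"dp":[0,0,0.1],"turn":[0,0,0]}
    - {"fingers":0,"dp":[0,0,0.1],"turn":[0,0,0]}

```text
time: 12.52
ee_pos: [0.5067, 0.1198, 0.068]
ee_rot: [-0.001, 0.609, 0.793, -0.001]
force: [-1.0, -0.1, 0.1]
width: 0.0429
finger_force: 0.0
```

```bash
python3 -c "
from h import *
s=env.observe();print(s['time'],s['ee_pos'],s['force'],s['width'],s['joint_positions'].round(2))
plan([.507,.12,.0675],np.radians(14.6))"
```

```text
12.525 [0.50667346 0.11975161 0.06799438] [-1.00587363 -0.07839862  0.08745118] 0.042861479314952905 [-0.6   0.64  0.36  2.01 -0.4   0.56  0.29]
dp [0.0004 0.001  0.0012] turn [-0.0015  0.0002  0.0036]
```

>>> send_rows:
  newtons: 40
  rows:
    - {"fingers":-0.5,"dp":[0,0,0],"turn":[0,0,0]}
    - {"fingers":-1,"dp":[0,0,0],"turn":[0,0,0]}
    - {"fingers":-1,"dp":[0,0,0],"turn":[0,0,0]}
    - {"fingers":-1,"dp":[0,0,0],"turn":[0,0,0]}
    - {"fingers":-1,"dp":[0,0,0],"turn":[0,0,0]}

```text
time: 13.15
ee_pos: [0.5086, 0.1204, 0.0701]
ee_rot: [0.001, 0.609, 0.793, 0.001]
force: [5.9, 1.0, -4.1]
width: 0.0126
finger_force: 43.7
```

>>> send_rows:
  rows:
    - {"fingers":-1,"dp":[0,0,0],"turn":[0,0,0.06]}
    - {"fingers":-1,"dp":[0,0,0],"turn":[0,0,0.14]}
    - {"fingers":-1,"dp":[0,0,0],"turn":[0,0,0.22]}
    - {"fingers":-1,"dp":[0,0,0],"turn":[0,0,0.3]}
    - {"fingers":-1,"dp":[0,0,0],"turn":[0,0,0.38]}

```text
time: 13.78
ee_pos: [0.5085, 0.1205, 0.0701]
ee_rot: [0.001, 0.817, 0.577, 0.001]
force: [4.8, 0.4, -5.4]
width: 0.0128
finger_force: 43.6
```

```bash
python3 -c "
from h import *
s=env.observe();print(s['time'],s['ee_pos'],s['ee_rot'],s['force'],s['wrist_torque'],s['width'],s['joint_positions'].round(2))
plan([.507,.12,.0675],np.radians(19.58-90))"
```

```text
13.775 [0.50853333 0.1205049  0.07006131] [5.34367498e-04 8.16539264e-01 5.77288630e-01 1.08753223e-03] [ 4.76686143  0.40200619 -5.40322114] [ 0.00107044 -1.04350036  0.12398622] 0.012777168221979463 [-0.72  0.68  0.52  2.01 -0.58  0.6  -0.14]
dp [-0.0025 -0.0032  0.0064] turn [ 0.0009 -0.0013  0.566 ]
```

>>> send_rows:
  rows:
    - {"fingers":-1,"dp":[0,0,0],"turn":[0,0,0.08]}
    - {"fingers":-1,"dp":[0,0,0],"turn":[0,0,0.16]}
    - {"fingers":-1,"dp":[0,0,0],"turn":[0,0,0.24]}
    - {"fingers":-1,"dp":[0,0,0],"turn":[0,0,0.32]}
    - {"fingers":-1,"dp":[0,0,0],"turn":[0,0,0.4]}

```text
time: 14.4
ee_pos: [0.5085, 0.1206, 0.0701]
ee_rot: [0.0, 0.955, 0.297, 0.001]
force: [6.3, -0.3, -5.4]
width: 0.0125
finger_force: 43.5
```

```bash
python3 -c "
from h import *
s=env.observe();print(s['time'],s['ee_pos'],s['force'],s['wrist_torque'],s['joint_positions'].round(2))
plan([.507,.12,.0675],np.radians(19.58-90))"
```

```text
14.4 [0.50853997 0.12055735 0.07005034] [ 6.31084458 -0.25455499 -5.4340486 ] [ 0.05737388 -1.15547446  0.17532569] [-0.82  0.73  0.68  2.02 -0.76  0.66 -0.6 ]
dp [-0.004  -0.001   0.0064] turn [ 0.0005 -0.0015  0.166 ]
```

>>> send_rows:
  rows:
    - {"fingers":-1,"dp":[0,0,0],"turn":[0,0,0.08]}
    - {"fingers":-1,"dp":[0,0,0],"turn":[0,0,0.14]}
    - {"fingers":-1,"dp":[0,0,0],"turn":[0,0,0.166]}
    - {"fingers":-1,"dp":[0,0,0],"turn":[0,0,0.166]}
    - {"fingers":-1,"dp":[0,0,0],"turn":[0,0,0.166]}

```text
time: 15.02
ee_pos: [0.5085, 0.1206, 0.07]
ee_rot: [0.0, 0.985, 0.172, 0.001]
force: [5.9, -0.8, -3.1]
width: 0.013
finger_force: 43.8
```

```bash
python3 -c "
from h import *
s=env.observe();print(s['time'],s['ee_pos'],s['force'],s['wrist_torque'],s['joint_positions'].round(2))
plan([.507,.12,.0675],np.radians(19.58-90))"; python3 look.py w7 jig collar_grip block; python3 - <<'E'
from h import *
import pickle
o=pickle.load(open("w7.pkl","rb")); d=o["d"]; W=cloud("wrist",d>0,d,o["info"]); J=np.array([.5965,.1514]); a=np.radians(19.58); u=np.array([np.cos(a),np.sin(a)])
L=(W[:,:2]-J)@np.array([u,[-u[1],u[0]]]).T*1000; m=(abs(W[:,2]-.064)<.003)&(L[:,0]>-70)&(L[:,0]<0)&(abs(L[:,1])<40); print("arm pts",m.sum(),np.percentile(L[m],[2,50,98],axis=0).round(1) if m.any() else "")
E
```

```text
15.025 [0.50852733 0.12056178 0.07004275] [ 5.94492729 -0.7610113  -3.09998829] [ 0.18562438 -1.22726225 -0.07995605] [-0.86  0.76  0.75  2.02 -0.83  0.69 -0.8 ]
dp [-0.0041  0.      0.0063] turn [ 0.0003 -0.0015  0.0025]
jig 0.58 [257. 150.] 43630 [0.543 0.131 0.013] [[0.462, 0.064, 0.011], [0.625, 0.204, 0.086]]
collar_grip 0.62 [259. 201.] 11061 [0.526 0.131 0.064] [[0.49, 0.103, 0.02], [0.579, 0.15, 0.087]]
block 0.95 [10. 62.] 1150 [0.544 0.28  0.011] [[0.528, 0.276, 0.001], [0.554, 0.292, 0.026]]
block 0.79 [257.  48.] 10066 [0.591 0.152 0.052] [[0.561, 0.125, 0.051], [0.613, 0.173, 0.054]]
15.025 [0.50852733 0.12056178 0.07004275] [-0.86  0.76  0.75  2.02 -0.83  0.69 -0.8 ]
arm pts 4490 [[-68.7  -6.8]
 [-41.    0.9]
 [-16.5   8.4]]
```

View pics/w7.png

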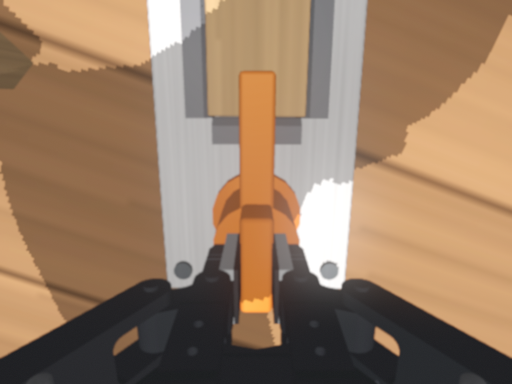

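The arm (258,75–200) lies centred over the block and parallel to the base edges. I'll fit its exact angle and also check the pocket and base yaw.

```bash
cat > arm.py <<'E'
from h import *
import pickle,sys
o=pickle.load(open(sys.argv[1]+".pkl","rb")); d=o["d"]; W=cloud("wrist",d>0,d,o["info"]); J=np.array([.5965,.1514]); a=np.radians(19.58); u=np.array([np.cos(a),np.sin(a)])
L=(W[:,:2]-J)@np.array([u,[-u[1],u[0]]]).T*1000
def mid(z0,z1,ymax,xs):
    m=(W[:,2]>z0)&(W[:,2]<z1)&(abs(L[:,1])<ymax); r=[]
    for x in xs:
        g=L[m&(abs(L[:,0]-x)<1.5),1]
        if len(g)>10: r.append([x,np.percentile(g,1),np.percentile(g,99)])
    r=np.array(r)
    if len(r)<3: return print("few")
    k=np.polyfit(r[:,0],r[:,1:].mean(1),1); print("slope deg",round(np.degrees(np.arctan(k[0])),2),"y mid",r[:,1:].mean().round(2),"width",(r[:,2]-r[:,1]).mean().round(1),"y at collar axis",np.polyval(k,-95).round(2),len(r))
mid(.061,.067,30,range(-64,-19,3)); mid(.008,.016,70,range(-75,20,3)); mid(.048,.056,30,range(-30,12,3))
E
python3 arm.py w7
```

```text
slope deg -0.13 y mid 0.8 width 15.5 y at collar axis 0.92 15
slope deg 0.12 y mid 0.64 width 117.7 y at collar axis 0.5 32
slope deg -0.74 y mid 0.69 width 44.8 y at collar axis 1.78 14
```

The collar is within about 0.3° of locked. I'll release it and retreat upward.

>>> send_rows:
  rows:
    - {"fingers":-0.4,"dp":[0,0,0],"turn":[0,0,0]}
    - {"fingers":0.0,"dp":[0,0,0],"turn":[0,0,0]}
    - {"fingers":0.0,"dp":[0,0,-0.05],"turn":[0,0,0]}
    - {"fingers":0.0,"dp":[0,0,-0.15],"turn":[0,0,0]}
    - {"fingers":0.0,"dp":[0,0,-0.3],"turn":[0,0,0]}

```text
time: 15.85
ee_pos: [0.5066, 0.12, 0.1901]
ee_rot: [0.0, 0.985, 0.172, -0.001]
force: [0.7, 0.9, 0.3]
width: 0.0425
finger_force: 0.0
```

>>> send_rows:
  rows:
    - {"fingers":0,"dp":[-0.15,0,-0.1],"turn":[0,0,0]}
    - {"fingers":0.0,"dp":[-0.15,0,-0.15],"turn":[0,0,0]}
    - {"fingers":0.0,"dp":[-0.15,0,-0.15],"turn":[0,0,0]}
    - {"fingers":0.0,"dp":[-0.15,0,-0.15],"turn":[0,0,0]}
    - {"fingers":0.0,"dp":[-0.15,0,-0.15],"turn":[0,0,0]}

```text
time: 16.48
ee_pos: [0.451, 0.0998, 0.2489]
ee_rot: [0.0, 0.985, 0.172, -0.0]
force: [0.1, -0.4, 1.0]
width: 0.0426
finger_force: 0.0
```

```bash
python3 look.py w8 jig collar_grip block; python3 arm.py w8
```

```text
jig 0.84 [256.  81.] 15739 [0.529 0.125 0.013] [[0.45, 0.062, 0.011], [0.61, 0.198, 0.086]]
collar_grip 0.84 [255.  95.] 3309 [0.518 0.129 0.065] [[0.482, 0.098, 0.02], [0.579, 0.15, 0.087]]
block 0.97 [99. 10.] 1294 [0.538 0.289 0.039] [[0.529, 0.276, 0.005], [0.551, 0.324, 0.042]]
block 0.9 [255.  14.] 1732 [0.581 0.149 0.052] [[0.558, 0.122, 0.025], [0.599, 0.168, 0.063]]
16.475 [0.45096377 0.09980801 0.24887871] [-1.18  0.44  1.12  2.02 -0.48  0.97 -1.03]
slope deg 0.19 y mid 1.17 width 15.5 y at collar axis 1.0 15
slope deg 0.12 y mid 0.57 width 117.5 y at collar axis 0.44 29
slope deg -2.0 y mid 0.74 width 44.5 y at collar axis 3.53 11
```

View pics/w8.png

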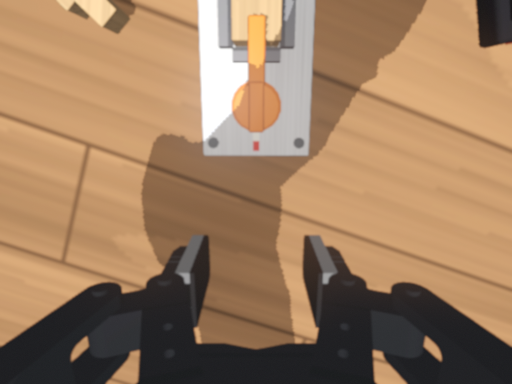

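The pointer (256,136) meets the red mark (256,146), and the arm lies over the block. I'll check the block's squareness on the clear w6 picture, then hand in if it holds.

```bash
python3 fitb.py w6 .052; python3 -c "
from h import *
import pickle
o=pickle.load(open('w8.pkl','rb')); d=o['d']; W=cloud('wrist',d>0,d,o['info']); J=np.array([.5965,.1514]); a=np.radians(19.58); u=np.array([np.cos(a),np.sin(a)])
L=(W[:,:2]-J)@np.array([u,[-u[1],u[0]]]).T*1000; m=abs(W[:,2]-.052)<.004
e=np.array([[y,np.percentile(L[m&(abs(L[:,1]-y)<1.2)&(abs(L[:,0])<50),0],1)] for y in (-20,-17,-14,-11,13,16,19,21)]); print(e.round(1).tolist(),'yaw',-np.degrees(np.polyfit(*e.T,1)[0]),'z',np.median(W[m&(abs(L)<30).all(1),2]))"
```

```text
block origin [596.6 151.3] yaw 0.33992035726025016 19.476001841591465 iou 0.9730203442879499 top z 0.05245066409537533
[[-20.0, -34.3], [-17.0, -34.5], [-14.0, -34.1], [-11.0, -34.3], [13.0, -34.1], [16.0, -34.3], [19.0, -34.0], [21.0, -34.1]] yaw -0.3166692954547848 z 0.05241922295208193
```

The block is square: its yaw is 19.48° against the jig's 19.58°, and it is at full depth.

```bash
python3 -c "
from h import *
print(env.job_done())"
```

```text
the job is handed in; nothing more can be done
None
```

The job is handed in at about 16.5 s: the block sits fully home, flat and square in the jig pocket, and the collar is turned to the red locked mark and released, with nothing else touched.

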